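# Press the probe fixture's plunger and fill the module tray

### The arm

A 7-joint arm with a two-finger parallel gripper is mounted at the origin on the work surface. World frame = base frame: x ahead of the robot, y to its left, z up, the work surface at z = 0. Lengths are in m, angles in degrees, forces in N, time in s.
With the tool pointing down it reaches from about 0.35 to 0.9 m from the base axis. Payload 8.1 kg.
Tool frame: the origin (TCP) lies at the very end of the fingers, on their centre line; the grasp point (between the pads) lies 19 mm behind it; z points along the fingers, y is the direction in which the jaws open and shut (so a half turn about z gives the same grasp; the last joint's range is limited). The gripper opens to 85 mm and grips with 20 to 120 N. Pads are 22 mm wide; open, the fingers measure 114 mm over their backs; the gripper's body (76 mm by 85 mm) begins 54 mm behind the grasp point. The pads swing forward as they close: fully open they stand 13 mm farther back than shut.
Start: joints at [-81.738, 24.895, 1.432, 90.138, -0.665, 64.973, -4.303], TCP at [0.153, 0.606, 0.206] pointing down, gripper open.
Joint ranges: [-149.89, 149.89], [-25.12, 119.58], [-72.63, 75.52], [4.76, 147.25], [-75.54, 255.54], [6.69, 114.76], [-157.13, 157.13]. Speed limits (degrees/s): [127.2, 127.2, 172.46, 172.46, 180, 180, 180].

### API

Orientations are given as [roll, pitch, yaw] about the fixed x, y, z axes, in that order (R = Rz(yaw) Ry(pitch) Rx(roll)).
In Python, from bench import ctrl, vision, sign_off gives the robot as it stands.
- The arm moves only by the tool step_arm, never from a script. Its argument "series" is a list that holds one entry, the list of rows, each a list of 7 numbers: the turn, a rotation vector about the tool's x, y, z in rad, then the shift along the tool's x, y, z in cm, then the opening, from 0 (shut) to 1 (fully open). In form: [[[ax, ay, az, dx, dy, dz, jaw], ...]]. A call has 1 to 8 rows; each row shifts and turns the commanded pose from where the row before left it, along the tool's axes as they then stand; what a row does not reach is not made up. A row lasts 1/10 s, in which the tool goes at most 50 mm and 8.59 degrees, less where a joint would pass 70% of its speed; a pose out of reach is approached as far as the arm can. A call with a gripper value outside its range is refused whole. The fingers move at their own pace and stop on an object; "grip_force" is the grip in N (left out, the last holds). Time passes only in rows, so rows that do not move let the fingers close. It gives the time, the measured TCP pose, the force and the opening at its end, in the units of the state.
- ctrl.get_obs(): the state, without advancing time (a new reading comes with each control period).
- vision.grab_frame(name): name is "scene" or "top" or "wrist"; returns the picture (384x512x3 uint8, red, green, blue); there is no depth.
- vision.camera_info(name): a dict with "fx", "fy", "cx", "cy" (pixels), "camera_from_world" (4x4, takes a point from world to camera coordinates). Camera axes: x right, y down, z forward; pixel columns grow to the right and rows downward; lengths in m; the calibration is good to about 2 mm. A picture is of the moment at which its call begins: read the wrist's pose just before it. camera_info takes no time and is no camera call; for the wrist camera it gives the pose at the moment of the call.
- sign_off(): hands the job in, once; it reports no verdict.
The state is a dict: "time": time; "qpos": joint angles; "qd": joint speeds; "tau": joint torques, N m; "position": TCP position; "tool_rot": TCP orientation; "wrist_force": force on the tool from outside, world axes, zero at the start; "moment": the same for the moment, N m; "grip_width": opening from 0.0 (shut) to 1.0 (fully open).
Only numpy, scipy, OpenCV 4.12 (cv2) and the standard library are available. Lean on these libraries where they do the work, as an engineer would, in place of code of your own. Each camera call takes 0.05 s, during which the arm holds its last target. There are 200 camera calls.

### The job

Press the black plunger head of the probe fixture fully down to its stop and keep it there for half a second, so that the module lying in the fixture is tested, then let it spring up. Then draw that module out from under the probe arm and put it, and the tested module that lies loose on the green mat, into the two empty yellow places of the blue tray, square with the rows. Leave the four modules already in the tray where they are.

Things in the scene. Friction and masses are not known exactly. Their poses are not given: they have to be found in the camera images.
- fixture: probe fixture, fixed: grey base 150 (x) x 76 (y) x 12 mm; origin at the centre of its underside, z up, +x from the open front to the white column (x = 22 to 66 mm, 52 mm high) that carries the plunger. 3 mm high strips on the base flank the module (inner faces at y = +-23 mm, x = -56 to 4 mm) and stop it at x = 14.5 mm
- probe_tip (a point): middle of the front lower edge of the aluminium probe arm (20 mm wide, 8 mm thick) that moves with the plunger; when up it is 34 mm over the bench, its pin tips 28 mm. It overhangs the last 16 mm of the module in the nest (board top at 15 mm), which so cannot be lifted straight out: slide it along the fixture's -x for 25 mm or more, then lift
- nest (a point): point on the top of the fixture's base (12 mm over the bench) under the centre of the module when it lies in the fixture; axes as the fixture's
- plunger_top (a point): centre of the top of the black mushroom plunger head (diameter 36 mm, flat top 28 mm across, 14 mm thick), 44 mm to the +x side of the fixture's origin; 80 mm over the bench when up, 68 mm at its stop
- plunger (a joint): how far the plunger is pressed: 0 = up, 0.012 m = down at its stop; the spring pushes back with 4.5 N at first and 10.5 N at the stop
- module_test: the module to be tested, lying in the fixture's nest with its gold strip (+x) under the probe arm: dark green board 76 (x) x 40 (y) x 3 mm, with a bright steel can 26 (x) x 24 (y) x 12 mm centred on it (can top 15 mm over the underside), a gold strip along the +x end; origin at the centre of the underside, z up. Grip the can across y (24 mm)
- module_loose: the already tested module lying loose on the mat between fixture and tray, same as module_test: dark green board 76 (x) x 40 (y) x 3 mm, with a bright steel can 26 (x) x 24 (y) x 12 mm centred on it (can top 15 mm over the underside), a gold strip along the +x end; origin at the centre of the underside, z up. Grip the can across y (24 mm)
- tray: blue tray fixed to the bench, 200 (x) x 196 (y) mm, floor 6 mm thick, rim 10 mm high over the bench; origin at the centre of its underside, z up. Its six places lie at x = +-45 mm, y = -60, 0, 60 mm; four are filled
- slot_a: an empty place of the tray: a flat yellow rectangle 80 (x) x 46 (y) mm on the tray's floor; origin at its centre on the floor (6 mm over the bench), axes as the tray's
- slot_b: the other empty place of the tray, same as slot_a
- done_0: a module already in the tray, to be left alone; same as module_test
- done_1: a module already in the tray, to be left alone; same as module_test
- done_2: a module already in the tray, to be left alone; same as module_test
- done_3: a module already in the tray, to be left alone; same as module_test

How it is judged (in metres and radians):
On the way, in this order (a step that is already met when the one before it is completed fails the run):
1. the plunger is pressed to its stop (within 1.5 mm) for half a second while the module lies in the nest (within 6 mm) (value of joint plunger above 0.0105 m and distance between module_test and nest below 0.006 m), for 0.5 s.
2. the plunger is up again and the tested module has been drawn out of the fixture, its centre more than 80 mm from the nest (value of joint plunger below 0.002 m and distance between module_test and nest above 0.08 m), for 0.1 s.
At the end, for the whole second after the job is handed in: the two modules lie flat and at rest on the tray's floor, one in each yellow place, centre within 6 mm of the place's centre and long side within 6 degrees of the place's (either way round); the plunger is up; the robot touches nothing ((((horizontal distance between module_test and slot_a below 0.006 m and angle between the x axis of module_test and the x axis of slot_a, either way round below 0.105 rad and z of module_test in the frame of slot_a below 0.003 m and angle between module_test's own z axis and vertical below 0.06 rad and linear speed of module_test below 0.02 m/s) and (horizontal distance between module_loose and slot_b below 0.006 m and angle between the x axis of module_loose and the x axis of slot_b, either way round below 0.105 rad and z of module_loose in the frame of slot_b below 0.003 m and angle between module_loose's own z axis and vertical below 0.06 rad and linear speed of module_loose below 0.02 m/s)) or ((horizontal distance between module_test and slot_b below 0.006 m and angle between the x axis of module_test and the x axis of slot_b, either way round below 0.105 rad and z of module_test in the frame of slot_b below 0.003 m and angle between module_test's own z axis and vertical below 0.06 rad and linear speed of module_test below 0.02 m/s) and (horizontal distance between module_loose and slot_a below 0.006 m and angle between the x axis of module_loose and the x axis of slot_a, either way round below 0.105 rad and z of module_loose in the frame of slot_a below 0.003 m and angle between module_loose's own z axis and vertical below 0.06 rad and linear speed of module_loose below 0.02 m/s))) and value of joint plunger below 0.002 m and contact force between the fingers and anything else below 0.05 N).
It fails at once if a module already in the tray is shifted by more than 6 mm (distance of any of done_0, done_1, done_2, done_3 from where it was at the start of the episode above 0.006 m).
It fails at once if the plunger is pressed with more than 60 N (contact force between any of the fingers, the arm and plunger above 60 N).
It fails at once if a module is dropped from more than about 12 mm ((linear speed of module_test above 0.5 m/s and contact force between the fingers and module_test below 0.01 N) or (linear speed of module_loose above 0.5 m/s and contact force between the fingers and module_loose below 0.01 N)).
It also fails if it takes over 72 s, if anything falls off the work surface, if the arm or the gripper's body presses on something with over 40 N, if the wrist force passes 120 N, or if a joint passes its speed limit or range.

## Working session

There is one attempt and no reset: what is moved stays moved. The work goes in short steps, Python scripts to look and compute and a tool call to move; the robot and the scene stay as the last step left them, time stands still between calls to the robot, and variables do not carry over. Pictures are saved under pics/ and viewed, about 8 in all and at most 12, crops included, and the job is handed in when it is done.

Besides the shell and the picture viewer there is one more tool, called after "Emit:" as name(argument=value, ...) on one line, values as JSON. step_arm: Moves the arm, as the interface text tells. Its arguments: {"type":"object","properties":{"series":{"type":"array","items":{"type":"array","items":{"type":"array","items":{"type":"number"}}}},"grip_force":{"type":"number"}},"required":["series"]}

```bash
ls; mkdir -p pics
python3 - <<'E'
from bench import ctrl,vision
import cv2,numpy as np
print(ctrl.get_obs())
for n in("scene","top"):
    f=vision.grab_frame(n); cv2.imwrite(f"pics/{n}0.png",f[...,::-1]); i=vision.camera_info(n); print(n,i)
a=cv2.imread("pics/top0.png"); cv2.imwrite("pics/top0b.png",cv2.resize(a,(800,600),interpolation=cv2.INTER_CUBIC))
E
```

```text
pics
{'time': 0.0, 'qpos': array([-81.73652863,  24.93577606,   1.43161076,  90.19161789,
        -0.66534809,  64.97256781,  -4.30313817]), 'qd': array([ 0.04867135,  0.05749667,  0.12954789, -0.00174636,  0.07158363,
       -0.02415171, -0.01705128]), 'tau': array([-1.47641017e-04, -6.70459914e+01,  1.02460150e+00, -3.16221428e+01,
        1.54376705e-02,  1.24746154e-02,  3.80075687e-05]), 'position': array([0.15262952, 0.60549402, 0.20471649]), 'tool_rot': array([-1.79908707e+02,  7.96889805e-03,  1.65852739e+02]), 'wrist_force': array([ 0.39418999, -0.32900559, -0.23974523]), 'moment': array([-0.01622605,  0.00689203,  0.031568  ]), 'grip_width': 0.9966107234336344}
scene {'fx': 354.36952536455425, 'fy': 354.36952536455425, 'cx': 263.8686865801283, 'cy': 192.26163224245965, 'camera_from_world': array([[-0.1653191 ,  0.98623919, -0.00136444,  0.08662678],
       [ 0.81897096,  0.13650954, -0.55736138, -0.39473293],
       [-0.54950538, -0.09325992, -0.83026889,  1.22164121],
       [ 0.        ,  0.        ,  0.        ,  1.        ]])}
top {'fx': 383.23596328740626, 'fy': 383.23596328740626, 'cx': 252.44790364351127, 'cy': 189.80489359283692, 'camera_from_world': array([[-0.0264571 , -0.99954925,  0.01418837,  0.01131388],
       [-0.99776674,  0.02553379, -0.06172157,  0.53192007],
       [ 0.06133146, -0.01578966, -0.99799255,  0.97429317],
       [ 0.        ,  0.        ,  0.        ,  1.        ]])}
```

View pics/top0b.png

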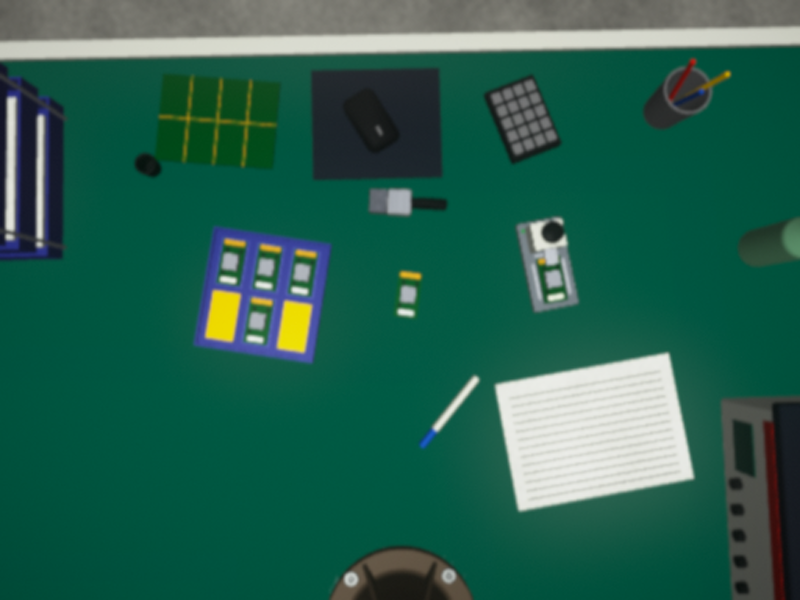

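View pics/scene0.png

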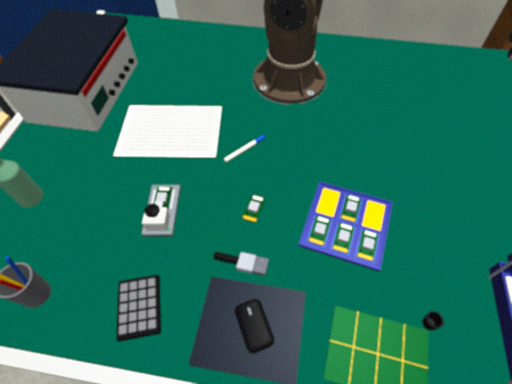

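The top view (800 px wide copy) shows the fixture at about (547,265), its open front towards the robot, and the loose module at (408,294). The tray is at (262,295), with yellow places at (223,316) and (294,326). The scene view shows the same items, with the plunger at (152,210).

```bash
cat > h.py <<'E'
from bench import ctrl,vision
import cv2,numpy as np
from scipy.spatial.transform import Rotation as R
def ray(i,p):
    T=i["camera_from_world"];d=T[:3,:3].T@np.array([(p[0]-i["cx"])/i["fx"],(p[1]-i["cy"])/i["fy"],1]);return -T[:3,:3].T@T[:3,3],d
def plane(i,p,z):
    o,d=ray(i,p);return (o+d*(z-o[2])/d[2])
def tri(i,p,j,q):
    A=np.zeros((3,3));b=np.zeros(3);P=[]
    for k,u in((i,p),(j,q)):
        o,d=ray(k,u);d=d/np.linalg.norm(d);M=np.eye(3)-np.outer(d,d);A+=M;b+=M@o;P.append((M,o))
    x=np.linalg.solve(A,b);return x,[np.linalg.norm(M@(x-o)) for M,o in P]
def proj(i,P):
    c=i["camera_from_world"]@np.append(P,1);return c[0]/c[2]*i["fx"]+i["cx"],c[1]/c[2]*i["fy"]+i["cy"]
def delta(P,yaw=None,rpy=None):
    """tool-frame rotvec(rad), shift(cm) to TCP P, tool straight down, jaw axis etc. yaw deg = tool yaw"""
    s=ctrl.get_obs();C=R.from_euler('xyz',s["tool_rot"],degrees=True)
    G=R.from_euler('xyz',[180,0,yaw],degrees=True) if yaw is not None else C
    return (C.inv()*G).as_rotvec().round(4),(C.inv().apply(np.array(P)-s["position"])*100).round(2)
def blobs(f,lo,hi,amin):
    m=cv2.inRange(cv2.cvtColor(f,cv2.COLOR_RGB2HSV),lo,hi)
    n,l,st,c=cv2.connectedComponentsWithStats(m)
    out=[]
    for k in range(1,n):
        if st[k,4]>=amin:
            ys,xs=np.where(l==k);out.append((c[k],st[k,4],cv2.minAreaRect(np.c_[xs,ys].astype(np.float32))))
    return out
E
python3 - <<'E'
from h import *
np.set_printoptions(precision=4,suppress=True)
Y={}
for n in("top","scene"):
    f=cv2.imread(f"pics/{n}0.png")[...,::-1].copy();i=vision.camera_info(n)
    print(n)
    Y[n]=[b[0] for b in blobs(f,(24,150,130),(35,255,255),80)]
    for b in blobs(f,(24,150,130),(35,255,255),80): print(' yellow',b[0],b[1],plane(i,b[0],.006))
    for b in blobs(f,(0,0,110),(179,60,210),30):
        if b[1]<500: print(' grey',b[0],b[1],plane(i,b[0],.015))
t,s=vision.camera_info("top"),vision.camera_info("scene")
for a in Y["top"]:
    for b in Y["scene"]: print(tri(t,a,s,b))
k=1/1.5625
for nm,p in(("fix corners",[(517,224),(537,312),(578,303)]),("loose gold/white",[(410,276),(405,312)])):
    for q in p: print(nm,plane(t,np.array(q)*k,.01))
print("plunger",plane(t,np.array((553,231))*k,.08), tri(t,np.array((553,231))*k,s,(152,210)))
print("wrist",ctrl.get_obs()["position"],vision.camera_info("wrist"))
E
```

```text
top
 yellow [142.3216 201.7725] 510 [0.5089 0.284  0.006 ]
 yellow [188.0257 208.5307] 505 [0.4882 0.1659 0.006 ]
 grey [  6.8657 106.0821] 402 [0.7665 0.63   0.015 ]
 grey [ 25.3764 115.3218] 348 [0.741  0.5821 0.015 ]
 grey [251.1345 128.423 ] 357 [ 0.6929 -0.0034  0.015 ]
 grey [146.8019 167.0755] 106 [0.598  0.2692 0.015 ]
 grey [169.9545 170.5909] 110 [0.5874 0.2096 0.015 ]
 grey [192.9722 174.0463] 108 [0.5769 0.1503 0.015 ]
 grey [145.5    178.7222] 36 [0.5679 0.2729 0.015 ]
 grey [168.5588 182.2353] 34 [0.5572 0.2136 0.015 ]
 grey [191.2188 185.625 ] 32 [0.547  0.1554 0.015 ]
 grey [260.6364 188.0606] 99 [ 0.5361 -0.0239  0.015 ]
 grey [164.3302 205.0377] 106 [0.4987 0.2252 0.015 ]
 grey [162.7742 216.6129] 31 [0.469  0.2296 0.015 ]
 grey [290.9704 258.    ] 135 [ 0.3545 -0.0967  0.015 ]
 grey [286.4684 368.3544] 79 [ 0.0794 -0.0763  0.015 ]
 grey [224.3908 370.5632] 87 [0.079 0.08  0.015]
scene
 yellow [327.7634 201.9488] 410 [0.4897 0.1647 0.006 ]
 yellow [373.4308 215.0408] 441 [0.5103 0.2829 0.006 ]
 yellow [394.6113 359.7508] 301 [0.8479 0.3238 0.006 ]
 grey [292.7519  6
[... 2376 characters left out ...]
64(0.16584255385773525)])
fix corners [ 0.6494 -0.212   0.01  ]
fix corners [ 0.5006 -0.2397  0.01  ]
fix corners [ 0.5138 -0.309   0.01  ]
loose gold/white [ 0.5661 -0.0295  0.01  ]
loose gold/white [ 0.5063 -0.0195  0.01  ]
plunger [ 0.6245 -0.2522  0.08  ] (array([ 0.6253, -0.2531,  0.0733]), [np.float64(0.001018036342508439), np.float64(0.001018036342508562)])
wrist [0.1526 0.6056 0.2048] {'fx': 267.3351320070198, 'fy': 267.3351320070198, 'cx': 255.52436657846877, 'cy': 192.9723859740932, 'camera_from_world': array([[ 0.243 ,  0.97  , -0.0018, -0.625 ],
       [ 0.9367, -0.2341,  0.2605, -0.0343],
       [ 0.2523, -0.0649, -0.9655,  0.3778],
       [ 0.    ,  0.    ,  0.    ,  1.    ]])}
```

Run:
```python
from h import *
print(delta((0.53,-0.268,0.2),-169.5))
```

```text
(array([-1.400e-03, -2.000e-04, -4.301e-01]), array([-57.94, -75.48,   0.6 ]))
```

Emit:
step_arm(series=[[[0,0,0,-2.9,-3.77,0,0],[0,0,0,-2.9,-3.77,0,0],[0,0,0,-2.9,-3.77,0,0],[0,0,0,-2.9,-3.77,0,0],[0,0,0,-2.9,-3.77,0,0],[0,0,0,-2.9,-3.77,0,0],[0,0,0,-2.9,-3.77,0,0],[0,0,0,-2.9,-3.77,0,0]]])

```text
time: 0.9
position: [0.3042, 0.2549, 0.2054]
tool_rot: [180.0, -0.0, 165.9]
wrist_force: [1.8, -0.5, -0.6]
grip_width: 0.0
```

Emit:
step_arm(series=[[[0,0,0,-2.9,-3.77,0,0],[0,0,0,-2.9,-3.77,0,0],[0,0,0,-2.9,-3.77,0,0],[0,0,0,-2.9,-3.77,0,0],[0,0,0,-2.9,-3.77,0,0],[0,0,0,-2.9,-3.77,0,0],[0,0,0,-2.9,-3.77,0,0],[0,0,0,-2.9,-3.77,0,0]]])

```text
time: 1.7
position: [0.4555, -0.094, 0.2056]
tool_rot: [180.0, 0.0, 165.9]
wrist_force: [1.4, 0.8, 0.1]
grip_width: 0.001
```

Emit:
step_arm(series=[[[0,0,0,-2.9,-3.77,0,0],[0,0,0,-2.9,-3.77,0,0],[0,0,0,-2.9,-3.77,0,0],[0,0,-0.108,0,0,0,0],[0,0,-0.108,0,0,0,0],[0,0,-0.108,0,0,0,0],[0,0,-0.108,0,0,0,0],[0,0,0,0,0,0,0]]])

```text
time: 2.5
position: [0.5117, -0.2231, 0.2052]
tool_rot: [180.0, -0.0, -169.3]
wrist_force: [-0.8, -0.1, 0.6]
grip_width: -0.005
```

Run:
```python
from h import *
import pickle
s=ctrl.get_obs();print(s)
i=vision.camera_info("wrist");f=vision.grab_frame("wrist");pickle.dump((f,i),open("w1.pkl","wb"))
cv2.imwrite("pics/w1.png",cv2.resize(f[...,::-1],(800,600),interpolation=cv2.INTER_CUBIC))
```

```text
{'time': 2.5, 'qpos': array([ -5.50058729,  20.02199111,  31.74899743, 101.50198945,
       -11.79906687,  61.83046527, 131.0100583 ]), 'qd': array([-0.84335796,  0.06768169,  1.27746298, -0.02809363, -0.6306336 ,
        0.05006187, -6.66406539]), 'tau': array([ 3.01144319e-01, -5.29972601e+01,  6.26145154e+00, -3.01634037e+01,
        1.76613210e-01, -1.57964457e-02,  1.83044907e+00]), 'position': array([ 0.51167914, -0.22314682,  0.20521582]), 'tool_rot': array([ 1.79974076e+02, -2.64568269e-02, -1.69301591e+02]), 'wrist_force': array([-0.78978995, -0.14724055,  0.61283222]), 'moment': array([-0.02393137,  0.05780234, -0.01477559]), 'grip_width': -0.00459620369777004}
```

View pics/w1.png

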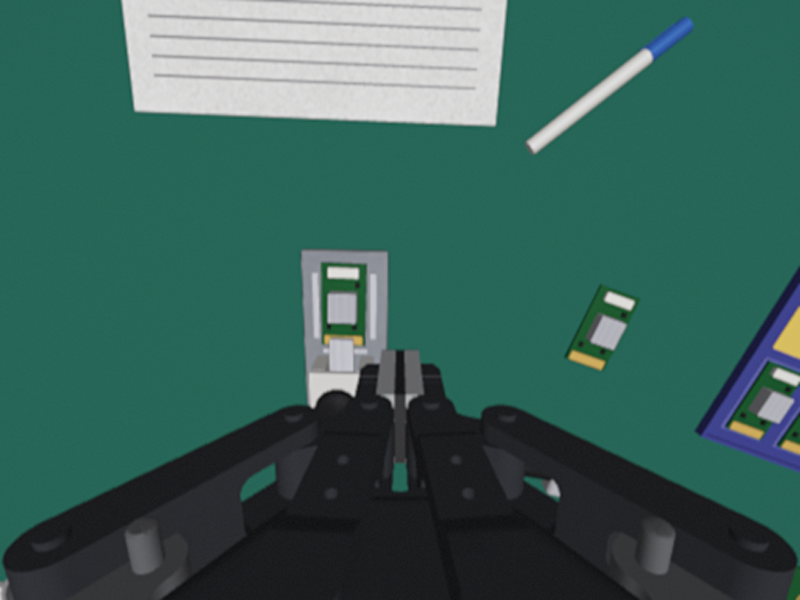

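The wrist view shows the fixture with front corners (302,251) and (387,252) and its can at (342,308). The loose can is at (608,332), and the plunger head at (335,402) is half hidden by the fingers.

Run:
```python
from h import *
import pickle
np.set_printoptions(precision=4,suppress=True)
f,i=pickle.load(open("w1.pkl","rb"));t=vision.camera_info("top")
# blobs of grey cans
for b in blobs(f,(0,0,100),(179,45,215),40):
    if b[1]<900: print(b[0]*1.5625,b[1],plane(i,b[0],.015)[:2],plane(i,b[0],.027)[:2],b[2][1:])
for b in blobs(f,(12,90,90),(30,255,255),20): print('gold',b[0]*1.5625,b[1],plane(i,b[0],.003)[:2],plane(i,b[0],.015)[:2])
k=1/1.5625
P=[plane(i,np.array(q)*k,.012) for q in((302,251),(387,252))];print("front",P,np.degrees(np.arctan2(*(P[0]-P[1])[[1,0]])))
print("loose can tri",tri(i,np.array((608,332))*k,t,(260.64,188.06)))
print("fixture can tri",tri(i,np.array((342,308))*k,t,np.array((553.5,278))*k))
print(delta((.625,-.2525,.10)))
```

```text
[306.7986  96.6454] 769 [ 0.3917 -0.3188] [ 0.3935 -0.316 ] ((80.0, 247.0), 90.0)
[495.9115  19.0625] 60 [ 0.3122 -0.1862] [ 0.3167 -0.1879] ((13.0, 7.0), 90.0)
[589.7546  99.7894] 727 [ 0.3523 -0.1001] [ 0.3555 -0.1046] ((10.615297317504883, 98.68295288085938), 51.8427734375)
[246.2101 104.0226] 47 [ 0.4059 -0.3649] [ 0.4072 -0.3606] ((7.49533224105835, 12.586502075195312), 81.8698959350586)
[342.0119 272.5597] 89 [ 0.5252 -0.2704] [ 0.5226 -0.2692] ((8.0, 20.0), 90.0)
[341.3707 307.197 ] 396 [ 0.5563 -0.2661] [ 0.5527 -0.2651] ((20.0, 19.0), 90.0)
[617.8757 299.8512] 84 [ 0.5038 -0.0263] [ 0.5019 -0.0332] ((19.564790725708008, 7.603782653808594), 19.98310661315918)
[607.5859 331.7504] 331 [ 0.5341 -0.0258] [ 0.5312 -0.0328] ((16.975830078125, 20.72138786315918), 25.016895294189453)
[412.0877 376.0796] 288 [ 0.61   -0.1912] [ 0.6046 -0.1927] ((11.0, 35.0), 0.0)
[785.3087 376.0099] 82 [0.5449 0.1508] [0.5417 0.1379] ((18.024335861206055, 7.256551265716553), 20.556045532226562)
[774.7077 406.4041] 294 [0.5764 0.1542] [0.572  0.1412] ((14.976905822753906, 21.0786075592041), 33.69006347
[... 438 characters left out ...]
902 336.2469] 298 [0.5093 0.151 ] [0.5073 0.1385]
gold [344.6105 338.3379] 69 [ 0.5895 -0.2596] [ 0.5849 -0.2588]
gold [586.0544 359.3431] 147 [ 0.5675 -0.0303] [ 0.5636 -0.0369]
gold [745.9657 429.0343] 122 [0.6097 0.1495] [0.6044 0.137 ]
gold [790.6731 445.7692] 65 [0.6192 0.2016] [0.6136 0.1874]
front [array([ 0.5135, -0.3076,  0.012 ]), array([ 0.5006, -0.2351,  0.012 ])] -79.90410784315469
loose can tri (array([ 0.5357, -0.0238,  0.012 ]), [np.float64(0.0006555677151806217), np.float64(0.0006555677151802507)])
fixture can tri (array([ 0.5551, -0.2654,  0.023 ]), [np.float64(0.0008156780856376097), np.float64(0.0008156780856375416)])
(array([0., 0., 0.]), array([-10.61,  -4.95,  10.52]))
```

Emit:
step_arm(series=[[[0,0,0,-2.65,-1.21,1.0,0],[0,0,0,-2.65,-1.21,1.0,0],[0,0,0,-2.65,-1.21,2.0,0],[0,0,0,-2.65,-1.21,2.0,0],[0,0,0,0,0,2.5,0],[0,0,0,0,0,2.0,0],[0,0,0,0,0,0,0],[0,0,0,0,0,0,0]]])

```text
time: 3.35
position: [0.625, -0.2512, 0.1007]
tool_rot: [180.0, -0.0, -169.5]
wrist_force: [0.8, -0.2, 1.3]
grip_width: -0.003
```

Emit:
step_arm(series=[[[0,0,0,0,0,1.0,0],[0,0,0,0,0,0.7,0],[0,0,0,0,0,0.3,0],[0,0,0,0,0,0.2,0],[0,0,0,0,0,0.2,0],[0,0,0,0,0,0.2,0]]])

```text
time: 3.95
position: [0.6252, -0.2513, 0.0746]
tool_rot: [-180.0, 0.0, -169.4]
wrist_force: [-0.6, -0.4, -0.9]
grip_width: -0.0
```

Run:
```python
from h import *
s=ctrl.get_obs();print(s["position"],s["wrist_force"])
P=np.array([.625,-.25,.09]);out=[]
for n in("top","scene","wrist"):
    f=vision.grab_frame(n);i=vision.camera_info(n);u,v=proj(i,P);print(n,u,v,proj(i,s["position"]))
    w=50 if n!="wrist" else 90
    x0=int(np.clip(u-w,0,512-2*w));y0=int(np.clip(v-w,0,384-2*w))
    print(x0,y0);out.append(cv2.resize(f[y0:y0+2*w,x0:x0+2*w,::-1],(266,266),interpolation=cv2.INTER_CUBIC))
cv2.imwrite("pics/press.png",np.hstack(out))
```

```text
[ 0.62520784 -0.25133988  0.07460279] [-0.63659194 -0.37085172 -0.94005479]
top 354.1513285282567 146.95435555241227 (np.float64(352.9425811852726), np.float64(147.943076708195))
304 96
scene 150.98173031450102 206.3345608429198 (np.float64(152.13864833692298), np.float64(209.7369244127009))
100 156
wrist 256.0904524391434 232.22610939132178 (np.float64(254.01556287522206), np.float64(222.92235571700797))
166 142
```

View pics/press.png

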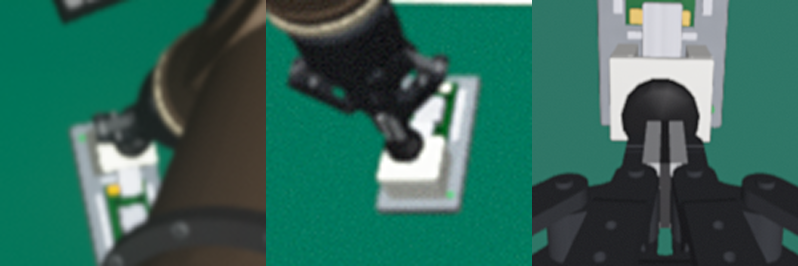

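The fingertips are over the middle of the black head (wrist crop about (663,122), head centre about (660,116)), but there is no clear force yet. I'll go on slowly.

Emit:
step_arm(series=[[[0,0,0,0,0,0.15,0],[0,0,0,0,0,0.15,0],[0,0,0,0,0,0,0]]])

```text
time: 4.4
position: [0.6249, -0.2511, 0.0713]
tool_rot: [180.0, -0.0, -169.4]
wrist_force: [0.2, -0.4, -0.4]
grip_width: -0.001
```

Emit:
step_arm(series=[[[0,0,0,0,0,0.15,0],[0,0,0,0,0,0.1,0],[0,0,0,0,0,0,0]]])

```text
time: 4.7
position: [0.625, -0.2511, 0.0688]
tool_rot: [180.0, -0.0, -169.4]
wrist_force: [0.4, -0.3, 0.4]
grip_width: 0.002
```

Emit:
step_arm(series=[[[0,0,0,0,0,0.1,0],[0,0,0,0,0,0.1,0],[0,0,0,0,0,0,0]]])

```text
time: 5.0
position: [0.625, -0.2512, 0.0668]
tool_rot: [180.0, -0.0, -169.4]
wrist_force: [0.3, 0.8, -0.2]
grip_width: -0.006
```

Run:
```python
from h import *
s=ctrl.get_obs();print(s["position"],s["wrist_force"],s["moment"],s["tau"])
f=vision.grab_frame("wrist");g=vision.grab_frame("scene")
cv2.imwrite("pics/press2.png",np.hstack([cv2.resize(f[150:290,185:325,::-1],(400,400),interpolation=cv2.INTER_CUBIC),cv2.resize(g[165:245,110:190,::-1],(400,400),interpolation=cv2.INTER_CUBIC)]))
```

```text
[ 0.62497898 -0.25116835  0.06684471] [ 0.34405621  0.76476173 -0.15824482] [ 0.06596995  0.01517237 -0.02714545] [ 4.15069296e-02 -7.53372431e+01  1.08444428e+01 -2.63603318e+01
  6.18497710e-03 -3.98080540e-02  8.89234885e-03]
```

View pics/press2.png

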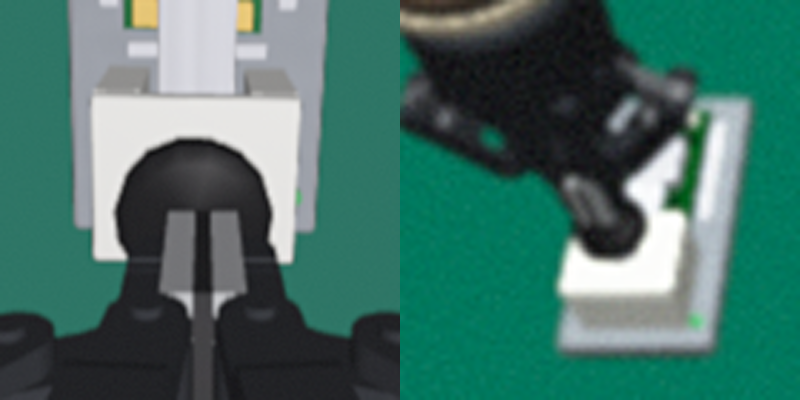

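The head looks centred under the tips. Its image grew by about 5% while the tool came down, so it has not moved yet. I'll continue in 1 mm steps.

Emit:
step_arm(series=[[[0,0,0,0,0,0.1,0],[0,0,0,0,0,0.1,0],[0,0,0,0,0,0,0]]])

```text
time: 5.4
position: [0.625, -0.2512, 0.0648]
tool_rot: [180.0, -0.0, -169.4]
wrist_force: [0.4, 0.9, 0.0]
grip_width: 0.0
```

Emit:
step_arm(series=[[[0,0,0,0,0,0.1,0],[0,0,0,0,0,0.1,0],[0,0,0,0,0,0,0]]])

```text
time: 5.7
position: [0.6249, -0.2512, 0.0628]
tool_rot: [180.0, -0.0, -169.4]
wrist_force: [-0.0, -0.3, 0.0]
grip_width: -0.0
```

Run:
```python
from h import *
import pickle
np.set_printoptions(precision=4,suppress=True)
s=ctrl.get_obs();print(s["position"],s["wrist_force"],s["tau"][:4])
i=vision.camera_info("wrist");f=vision.grab_frame("wrist");pickle.dump((f,i),open("w3.pkl","wb"))
f1,i1=pickle.load(open("w1.pkl","rb"))
a=f1[215:295,170:250,::-1];b=f[100:290,160:350,::-1]
cv2.imwrite("pics/cmp.png",np.hstack([cv2.resize(a,(400,400),interpolation=cv2.INTER_CUBIC),cv2.resize(b,(400,400),interpolation=cv2.INTER_CUBIC)]))
```

```text
[ 0.6249 -0.2512  0.0628] [-0.0358 -0.3117  0.0132] [  0.0422 -75.4984  10.86   -26.195 ]
```

View pics/cmp.png

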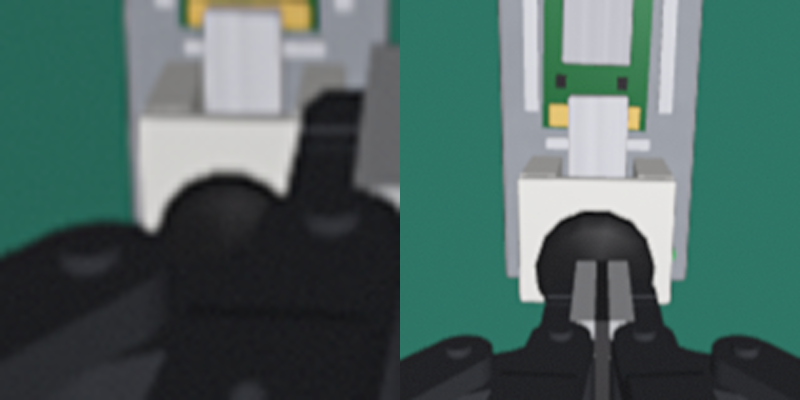

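Run:
```python
from h import *
import pickle
np.set_printoptions(precision=4,suppress=True)
f1,i1=pickle.load(open("w1.pkl","rb"));f3,i3=pickle.load(open("w3.pkl","rb"))
print("column corner",tri(i1,(197.4,238.4),i3,(216.1,185.5)))
print("head equator",tri(i1,(214.8,265),i3,(253.1,228.3)))
print("probe arm tip L/R",tri(i1,(170+203/5,215+12/5),i3,(160+168/2.105,100+96/2.105)),tri(i1,(170+281/5,215+12/5),i3,(160+228/2.105,100+96/2.105)))
print("base strip end",tri(i1,(170+185/5,215+48/5),i3,(160+146/2.105,100+145/2.105)))
for z in(.05,.055,.06,.065,.07):print(z,plane(i3,(253.1,228.3),z))
```

```text
column corner (array([ 0.6084, -0.2818,  0.0476]), [np.float64(0.00014923974138569569), np.float64(0.0001492397413858319)])
head equator (array([ 0.6213, -0.252 ,  0.0826]), [np.float64(0.0006169895254405124), np.float64(0.0006169895254403806)])
probe arm tip L/R (array([ 0.5787, -0.27  ,  0.0404]), [np.float64(0.00023481811933202964), np.float64(0.00023481811933205896)]) (array([ 0.5752, -0.2501,  0.0393]), [np.float64(0.00046666896569744204), np.float64(0.0004666689656975224)])
base strip end (array([ 0.6017, -0.2765,  0.0124]), [np.float64(0.00018308456764491504), np.float64(0.00018308456764491547)])
0.05 [ 0.6343 -0.2503  0.05  ]
0.055 [ 0.6323 -0.2506  0.055 ]
0.06 [ 0.6302 -0.251   0.06  ]
0.065 [ 0.6282 -0.2513  0.065 ]
0.07 [ 0.6261 -0.2516  0.07  ]
```

Emit:
step_arm(series=[[[0,0,0,0,0,0.1,0],[0,0,0,0,0,0.1,0],[0,0,0,0,0,0,0]]])

```text
time: 6.05
position: [0.625, -0.2511, 0.0608]
tool_rot: [180.0, -0.0, -169.4]
wrist_force: [-0.5, -0.1, 0.1]
grip_width: -0.001
```

No contact yet, so I'll lift, look at the head unobstructed from two heights and measure it.

Emit:
step_arm(series=[[[0,0,0,0,0,-4.0,0],[0,0,0,0,0,-4.0,0],[0,0,0,-4,0,-1,0],[0,0,0,-4,0,0,0],[0,0,0,0,0,0,0],[0,0,0,0,0,0,0]]])

```text
time: 6.65
position: [0.7041, -0.2359, 0.1502]
tool_rot: [180.0, -0.1, -169.3]
wrist_force: [-0.8, 0.3, 0.2]
grip_width: -0.001
```

```bash
cat > snap.py <<'E'
from h import *
import pickle,sys
i=vision.camera_info("wrist");f=vision.grab_frame("wrist");pickle.dump((f,i),open(sys.argv[1]+".pkl","wb"));print(ctrl.get_obs()["position"])
E
python3 snap.py w4
```

```text
[ 0.70312351 -0.23681886  0.15042753]
```

Emit:
step_arm(series=[[[0,0,0,3.5,0,-3.0,0],[0,0,0,3.5,0,-3.0,0],[0,0,0,0,0,-3,0],[0,0,0,0,0,0,0],[0,0,0,0,0,0,0]]])

```text
time: 7.2
position: [0.6343, -0.2501, 0.242]
tool_rot: [-180.0, 0.1, -169.5]
wrist_force: [-0.3, 0.1, -0.3]
grip_width: 0.0
```

```bash
python3 snap.py w5
python3 - <<'E'
import pickle,cv2,numpy as np
a=pickle.load(open("w4.pkl","rb"))[0];b=pickle.load(open("w5.pkl","rb"))[0]
cv2.imwrite("pics/two.png",np.hstack([a[:300,156:356,::-1].repeat(2,0).repeat(2,1),b[:300,156:356,::-1].repeat(2,0).repeat(2,1)]))
E
```

```text
[ 0.63417001 -0.24950471  0.24075326]
```

View pics/two.png

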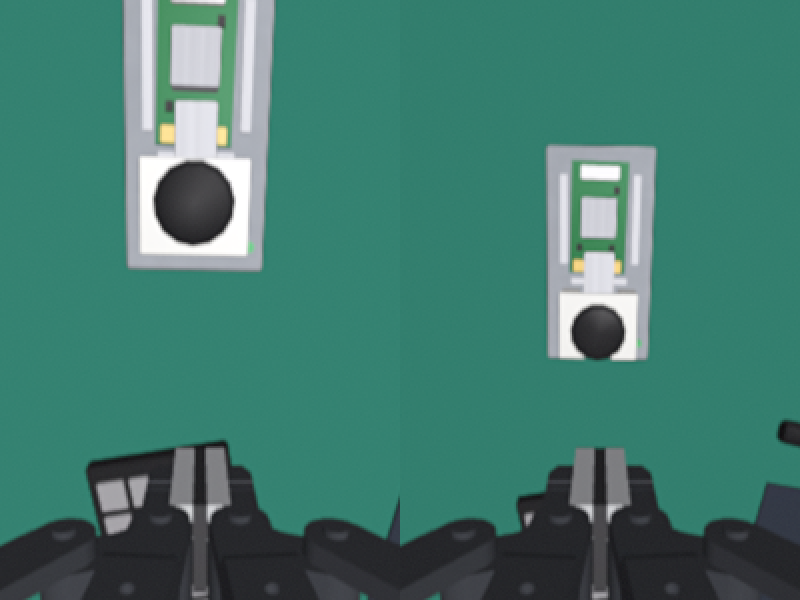

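The left crop shows the head as a full circle at (194,202), and the right crop shows it at (598,332). The module lies in the nest and the probe arm covers its gold strip.

Run:
```python
from h import *
import pickle
np.set_printoptions(precision=4,suppress=True)
f,i=pickle.load(open("w4.pkl","rb"));g,j=pickle.load(open("w5.pkl","rb"))
def c(f):
    m=cv2.inRange(cv2.cvtColor(f,cv2.COLOR_RGB2GRAY),0,80);n,l,st,ce=cv2.connectedComponentsWithStats(m)
    return [(ce[k],st[k]) for k in range(1,n) if 400<st[k,4]<2000 and ce[k][1]<220]
A=c(f);B=c(g);print(A,B)
print("head",tri(i,A[0][0],j,B[0][0]))
q=lambda x,y:(156+x/2,y/2)
for nm,a,b in(("col rear L",(140,254),(559,358)),("col rear R",(249,255),(637,358)),("col front L",(140,157),(560,294)),("col front R",(250,159),(638,295)),("base rear L",(129,268),(549,358)),("base rear R",(261,269),(648,358)),("arm L",(176,100),(584,252)),("arm R",(218,101),(614,253)),("can fL",(172,86),(581,237)),("can fR",(221,88),(616,238)),("can bL",(173,25),(582,198)),("can bR",(221,26),(616,198)),("boardfL",(159,148),(572,273)),("boardfR",(228,150),(621,273))):
    print(nm,*tri(i,q(*a),j,q(b[0]-400,b[1])))
```

```text
[(array([252.4904, 100.9076]), array([ 233,   81,   40,   41, 1244], dtype=int32)), (array([399.2475, 191.3006]), array([372, 179,  56,  26, 885], dtype=int32))] [(array([254.3985, 166.2922]), array([242, 153,  26,  27, 527], dtype=int32)), (array([363.8714, 219.1743]), array([344, 210,  41,  20, 482], dtype=int32))]
head (array([ 0.6236, -0.2528,  0.0797]), [np.float64(0.00010689942614640618), np.float64(0.00010689942614631773)])
col rear L [ 0.65   -0.2742  0.0526] [np.float64(5.925623168409112e-05), np.float64(5.925623168397274e-05)]
col rear R [ 0.6407 -0.2219  0.0504] [np.float64(0.00037039087442984175), np.float64(0.0003703908744298802)]
col front L [ 0.6072 -0.2807  0.0536] [np.float64(0.0002357385640783493), np.float64(0.0002357385640782833)]
col front R [ 0.5985 -0.2304  0.0527] [np.float64(0.0006743170655297291), np.float64(0.0006743170655296253)]
base rear L [ 0.6602 -0.2829  0.0137] [np.float64(2.0086363436729232e-05), np.float64(2.0086363436675808e-05)]
base rear R [ 0.6471 -0.2096  0.0105] [np.float64(0.0007125567519635514), np.float64(0.0007125567519636255)]
arm L [ 0.5781 -0.27    0.041 ] [np.float64(4.7051150763611414e-05), np.float64(4.705115076365019e-05)]
arm R [ 0.575  -0.2503  0.0421] [np.float64(0.00013921440212985724), np.float64(0.0001392144021298736)]
can fL [ 0.5689 -0.2742  0.0258] [np.float64(2.6650989206359396e-07), np.float64(2.6650989192971077e-07)]
can fR [ 0.5651 -0.2503  0.0251] [np.float64(4.8879923643201945e-05), np.float64(4.8879923643204906e-05)]
can bL [ 0.5439 -0.2779  0.0287] [np.float64(5.644573636471454e-05), np.float64(5.644573636463982e-05)]
can bR [ 0.5396 -0.2555  0.0273] [np.float64(0.0001249042762809837), np.float64(0.00012490427628097434)]
boardfL [ 0.5954 -0.2771  0.0082] [np.float64(0.0003316687501954972), np.float64(0.00033166875019547185)]
boardfR [ 0.5888 -0.241   0.0038] [np.float64(0.00016060996861067868), np.float64(0.00016060996861057123)]
```

Run:
```python
from h import *
import pickle
np.set_printoptions(precision=4,suppress=True)
f,i=pickle.load(open("w3.pkl","rb"))
print("col L obs (216.1,185.5) pred",proj(i,(.6072,-.2807,.0531)))
for dz in(0,.006,.012): print(dz,"armL obs(239.8,145.6)",proj(i,(.5781,-.27,.0415-dz)),"armR obs(268.3,145.6)",proj(i,(.575,-.2503,.0415-dz)))
for z in(.08,.073,.068,.061,.056):
    c=[proj(i,(.6236+.018*np.cos(t),-.2528+.018*np.sin(t),z)) for t in np.linspace(0,6.28,60)];c=np.array(c);print("ring z",z,c.min(0),c.max(0),"obs x 225.6..280.7 top 200.7")
print("tip",proj(i,(.625,-.2512,.0628)), np.linalg.inv(i["camera_from_world"])[:3,3])
```

```text
col L obs (216.1,185.5) pred (np.float64(216.5634625663941), np.float64(185.99062455251922))
0 armL obs(239.8,145.6) (np.float64(240.2192553109835), np.float64(145.0650726620287)) armR obs(268.3,145.6) (np.float64(268.7299257157574), np.float64(145.94341160035464))
0.006 armL obs(239.8,145.6) (np.float64(240.6769796387905), np.float64(144.33994162901)) armR obs(268.3,145.6) (np.float64(268.3304881893709), np.float64(145.19250263461288))
0.012 armL obs(239.8,145.6) (np.float64(241.10797438171957), np.float64(143.65715584687104)) armR obs(268.3,145.6) (np.float64(267.9543572239587), np.float64(144.48540804393656))
ring z 0.08 [222.1754 202.1613] [281.5415 257.3372] obs x 225.6..280.7 top 200.7
ring z 0.073 [223.5069 198.8185] [280.4952 252.0259] obs x 225.6..280.7 top 200.7
ring z 0.068 [224.3944 196.5945] [279.7978 248.4786] obs x 225.6..280.7 top 200.7
ring z 0.061 [225.5572 193.6861] [278.8843 243.8231] obs x 225.6..280.7 top 200.7
ring z 0.056 [226.3359 191.742 ] [278.2726 240.7006] obs x 225.6..280.7 top 200.7
tip (np.float64(254.16028301021856), np.float64(222.70440210460512)) [ 0.5601 -0.2626  0.2306]
```

Both heights and the head axis (0.6236, -0.2528) agree with the text. The earlier frame shows the head was never touched, so the real fingertips end behind the reported TCP. I'll go down again until the spring is felt. Its 12 mm travel at 10.5 N or less leaves room for 3 to 4 mm steps.

Emit:
step_arm(series=[[[0,0,0,1.1,-0.13,4,0],[0,0,0,0,0,4.5,0],[0,0,0,0,0,4.5,0],[0,0,0,0,0,3.5,0],[0,0,0,0,0,1.1,0],[0,0,0,0,0,0,0],[0,0,0,0,0,0,0]]])

```text
time: 7.95
position: [0.625, -0.2533, 0.0662]
tool_rot: [-179.9, 0.1, -169.4]
wrist_force: [0.4, -0.7, 0.2]
grip_width: -0.0
```

Emit:
step_arm(series=[[[0,0,0,0,0,0.2,0],[0,0,0,0,0,0.2,0],[0,0,0,0,0,0.2,0],[0,0,0,0,0,0,0]]])

```text
time: 8.35
position: [0.6244, -0.2526, 0.0592]
tool_rot: [180.0, 0.0, -169.4]
wrist_force: [-0.8, 0.3, 0.3]
grip_width: 0.004
```

Emit:
step_arm(series=[[[0,0,0,0,0,0.1,0],[0,0,0,0,0,0.1,0],[0,0,0,0,0,0.1,0],[0,0,0,0,0,0,0]]])

```text
time: 8.75
position: [0.6242, -0.2526, 0.0558]
tool_rot: [180.0, -0.0, -169.4]
wrist_force: [-0.3, 0.3, 0.4]
grip_width: 0.001
```

Emit:
step_arm(series=[[[0,0,0,0,0,0.1,0],[0,0,0,0,0,0.1,0],[0,0,0,0,0,0.1,0],[0,0,0,0,0,0,0]]])

```text
time: 9.15
position: [0.6244, -0.2527, 0.0532]
tool_rot: [-180.0, 0.0, -169.4]
wrist_force: [-1.2, 0.1, 3.8]
grip_width: -0.001
```

Contact at TCP z of about 0.053, with 3.8 N rising, so the real tips lie about 26.5 mm behind the reported TCP. I'll press the remaining 12 mm or so.

Emit:
step_arm(series=[[[0,0,0,0,0,0.2,0],[0,0,0,0,0,0.2,0],[0,0,0,0,0,0.2,0],[0,0,0,0,0,0,0]]])

```text
time: 9.55
position: [0.6245, -0.2527, 0.0474]
tool_rot: [-180.0, 0.0, -169.4]
wrist_force: [-2.2, 1.4, 6.8]
grip_width: 0.006
```

Emit:
step_arm(series=[[[0,0,0,0,0,0.15,0],[0,0,0,0,0,0.15,0],[0,0,0,0,0,0.1,0],[0,0,0,0,0,0,0]]])

```text
time: 9.95
position: [0.6244, -0.2528, 0.0436]
tool_rot: [-180.0, 0.0, -169.4]
wrist_force: [-3.0, 1.9, 8.0]
grip_width: -0.003
```

Emit:
step_arm(series=[[[0,0,0,0,0,0.1,0],[0,0,0,0,0,0.1,0],[0,0,0,0,0,0,0],[0,0,0,0,0,0,0]]])

```text
time: 10.35
position: [0.6245, -0.2528, 0.0424]
tool_rot: [180.0, 0.1, -169.4]
wrist_force: [-4.5, 2.7, 14.8]
grip_width: 0.005
```

Emit:
step_arm(series=[[[0,0,0,0,0,0.05,0],[0,0,0,0,0,0,0],[0,0,0,0,0,0,0],[0,0,0,0,0,0,0],[0,0,0,0,0,0,0],[0,0,0,0,0,0,0],[0,0,0,0,0,0,0],[0,0,0,0,0,0,0]]])

```text
time: 11.15
position: [0.6245, -0.2528, 0.0423]
tool_rot: [180.0, 0.1, -169.4]
wrist_force: [-6.1, 3.6, 19.4]
grip_width: 0.003
```

Full stop: 0.8 s held at about 19 N with the position unchanged. So the real tip offset is about 26 mm. Now I'll lift off, open and go above the can.

Emit:
step_arm(series=[[[0,0,0,0,0,-1.5,0],[0,0,0,0,0,-3,0],[0,0,0,0,0,-4,0],[0,0,0,3.7,0.05,0,0.6],[0,0,0,3.7,0.05,0,0.6],[0,0,0,0,0,0,0.6],[0,0,0,0,0,0,0.6],[0,0,0,0,0,0,0.6]]])

```text
time: 11.95
position: [0.5524, -0.2648, 0.1254]
tool_rot: [180.0, 0.0, -169.3]
wrist_force: [0.9, 0.6, -0.1]
grip_width: 0.604
```

```bash
python3 snap.py w6
python3 - <<'E'
from h import *
import pickle
np.set_printoptions(precision=4,suppress=True)
f,i=pickle.load(open("w6.pkl","rb"));s=ctrl.get_obs();print(s["tool_rot"],s["grip_width"],s["wrist_force"])
for b in blobs(f,(0,0,100),(179,60,225),100):
    if b[1]<6000: print(b[0],b[1],plane(i,b[0],.027)[:2],b[2])
cv2.imwrite("pics/w6.png",f[...,::-1])
E
```

```text
[ 0.55246616 -0.26477795  0.12528337]
[ 179.9976    0.0222 -169.3233] 0.596896554939452 [-0.7724  0.0544  0.3106]
[450.0123  24.7798] 1140 [ 0.3753 -0.123 ] ((451.6953430175781, 23.076332092285156), (13.919421195983887, 92.00485229492188), 52.30575942993164)
[254.3672 158.3047] 128 [ 0.5232 -0.2707] ((255.00430297851562, 158.39599609375), (26.352134704589844, 10.199482917785645), 2.38594388961792)
[253.9376 187.6788] 657 [ 0.5529 -0.2655] ((254.0, 187.5), (27.0, 24.0), 90.0)
[480.8368 182.159 ] 239 [ 0.5041 -0.0391] ((480.64508056640625, 182.10609436035156), (25.187105178833008, 9.926682472229004), 20.22486114501953)
[471.9982 208.5292] 548 [ 0.5324 -0.0368] ((472.015380859375, 208.72305297851562), (21.333972930908203, 28.279916763305664), 29.744882583618164)
[191.6676 244.9213] 343 [ 0.6286 -0.3202] ((191.3500213623047, 243.95001220703125), (13.281566619873047, 41.425838470458984), 18.434947967529297)
[319.3141 244.879 ] 347 [ 0.6027 -0.1837] ((319.70001220703125, 244.10000610351562), (41.7420654296875, 13.28156566619873), 71.56505584716797)
[ 29.1379 376.9241] 145 [ 0.8487 -0.4996] ((28.91176986694336, 377.1470642089844), (14.309601783752441, 11.399174690246582), 75.96376037597656)
```

View pics/w6.png

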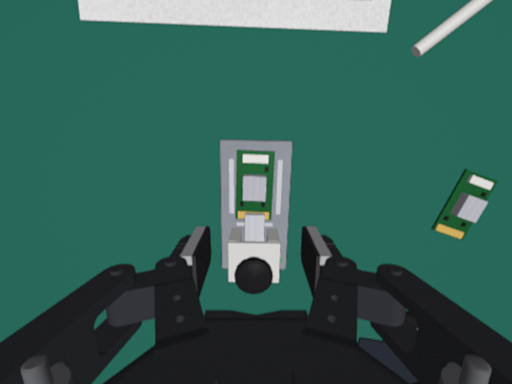

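The picture shows the can at (254,188), midway between the open pads (205 to 308). The plunger is up at (254,275). Next: descend and grip.

Emit:
step_arm(series=[[[0,0,0,0,-0.07,3.5,0.6],[0,0,0,0,0,3.5,0.6],[0,0,0,0,0,3,0.6],[0,0,0,0,0,1.5,0.6],[0,0,0,0,0,1.0,0.6],[0,0,0,0,0,0.5,0.6],[0,0,0,0,0,0.3,0.6],[0,0,0,0,0,0,0.6]]])

```text
time: 12.8
position: [0.5521, -0.2663, -0.0069]
tool_rot: [-180.0, 0.1, -169.4]
wrist_force: [1.2, -0.1, -0.8]
grip_width: 0.6
```

Emit:
step_arm(series=[[[0,0,0,0,0,0.1,0.45],[0,0,0,0,0,0.1,0.35],[0,0,0,0,0,0,0.25],[0,0,0,0,0,0,0.1],[0,0,0,0,0,0,0.1],[0,0,0,0,0,0,0.1]]], grip_force=40)

```text
time: 13.4
position: [0.5519, -0.2662, -0.0089]
tool_rot: [-180.0, 0.1, -169.4]
wrist_force: [-0.2, 0.4, 6.2]
grip_width: 0.266
```

Emit:
step_arm(series=[[[0,0,0,0,0,-0.15,0.1],[0,0,0,0.5,0,0,0.1],[0,0,0,1,0,0,0.1],[0,0,0,1.5,0,0,0.1],[0,0,0,1.5,0,0,0.1],[0,0,0,1,0,0,0.1],[0,0,0,0,0,0,0.1]]])

```text
time: 14.1
position: [0.4953, -0.2768, -0.008]
tool_rot: [180.0, -0.1, -169.5]
wrist_force: [-0.4, 0.2, -1.0]
grip_width: 0.268
```

Emit:
step_arm(series=[[[0,0,0,0,0,-1.5,0.1],[0,0,0,0,0,-3,0.1],[0,0,0,0,0,-4,0.1],[0,0,0,2,2,-1,0.1],[0,0,0,0,3,0,0.1],[0,0,0,0,0,0,0.1]]])

```text
time: 14.7
position: [0.469, -0.2267, 0.0882]
tool_rot: [179.9, 0.1, -169.2]
wrist_force: [-0.7, 0.6, -0.8]
grip_width: 0.267
```

```bash
python3 snap.py w7
python3 - <<'E'
from h import *
import pickle
np.set_printoptions(precision=4,suppress=True)
f,i=pickle.load(open("w7.pkl","rb"));s=ctrl.get_obs();print(s["tool_rot"],s["grip_width"],s["wrist_force"])
cv2.imwrite("pics/w7.png",np.hstack([f[100:384,130:380,::-1],vision.grab_frame("scene")[100:384,100:400,::-1]]))
for y in(-176,-169.9): pass
# target: above slot B
print(delta((.4885,.1655,.10),170.1))
E
```

```text
[ 0.46963424 -0.22855245  0.08820158]
[ 179.9579    0.1017 -169.1992] 0.2631836838488181 [ 0.2256 -0.4292 -0.4971]
(array([-0.0001,  0.0018,  0.3601]), array([-9.2 , 38.51, -1.19]))
```

View pics/w7.png

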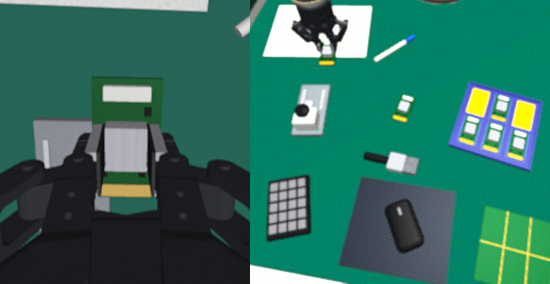

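The module hangs straight in the grip: board edges at rows 76 to 195, can between the pads, gold towards the fixture. The scene view confirms it is out of the fixture.

Run:
```python
from h import *
import pickle
np.set_printoptions(precision=4,suppress=True)
f,i=pickle.load(open("w7.pkl","rb"));s=ctrl.get_obs()
C=R.from_euler('xyz',s["tool_rot"],degrees=True)
tl=lambda p,z:C.inv().apply(plane(i,p,z)-s["position"])*1000
z=s["position"][2]+.0239
for nm,p in(("front edge L",(222.5,177)),("front R",(293,177)),("gold edge mid",(256,297.5)),):print(nm,tl(p,z))
hsv=cv2.cvtColor(f,cv2.COLOR_RGB2HSV)
for b in blobs(f,(12,90,90),(30,255,255),80)+blobs(f,(0,0,150),(179,70,255),150): print(b[0],b[1],b[2],tl(b[0],z),tl(b[0],z+.012))
print(f[177:300:6,256])
```

```text
front edge L [ 36.205  -14.0847 -23.9566]
front R [ 36.3011  24.6257 -23.9713]
gold edge mid [-40.4338   4.5697 -23.8326]
[255.5978 290.0874] 629 ((255.5, 289.9999694824219), (50.99999237060547, 11.999998092651367), -0.0) [-35.1165   4.3023 -23.8416] [-26.6909   4.238  -35.856 ]
[177.364   51.8045] 35377 ((174.5, 55.5), (111.0, 349.0), 90.0) [ 98.4135 -34.2666 -24.0554] [ 95.7085 -31.1159 -36.052 ]
[426.6431  88.5388] 1793 ((426.4261474609375, 88.90958404541016), (13.002001762390137, 142.4134979248047), 53.24632263183594) [ 82.0379  90.3665 -24.0741] [ 80.6979  83.1282 -36.0692]
[256.6671 193.496 ] 748 ((257.0, 193.5), (15.0, 48.0), 90.0) [ 26.862    4.7081 -23.9477] [ 30.1213   4.61   -35.9533]
[197.038  240.2527] 368 ((193.85606384277344, 242.67083740234375), (20.547264099121094, 42.233604431152344), 28.810794830322266) [ -1.6093 -30.1007 -23.886 ] [  4.0233 -27.2973 -35.8967]
[255.5196 249.5095] 1786 ((255.49996948242188, 249.5), (42.99999237060547, 40.99999237060547), 90.0) [ -7.5104   4.1708 -23.8888] [ -1.3859   4.1175 -35.8992]
[174.8693 252.6583] 199 ((173.0, 253.0), (28.0, 12.0), 90.0) [ -9.6459 -43.6826 -23.8672] [ -3.3435 -39.747  -35.8794]
[442.3689 260.5534] 206 ((442.45001220703125, 260.6500244140625), (24.66576385498047, 8.538147926330566), 18.434947967529297) [-14.605  116.3435 -23.9187] [ -7.8892 106.9399 -35.9267]
[433.1032 288.2211] 475 ((433.20587158203125, 287.82354736328125), (20.4083309173584, 25.210290908813477), 30.963754653930664) [-33.655  114.1471 -23.8853] [-25.3513 104.9265 -35.8961]
[[ 27  75  58]
 [ 29  90  48]
 [220 219 216]
 [218 218 214]
 [158 167 157]
 [ 31  89  48]
 [ 29  88  46]
 [ 28  89  45]
 [108 107 111]
 [176 177 185]
 [176 176 184]
 [176 177 184]
 [177 177 185]
 [176 177 184]
 [176 177 185]
 [178 178 185]
 [ 24  83  40]
 [ 27  85  44]
 [180 149  79]
 [201 168  92]
 [ 89 103  74]]
```

Emit:
step_arm(series=[[[0,0,0,-0.6,2.5,0,0.1],[0,0,0,-1.1,4.7,0,0.1],[0,0,0,-1.1,4.7,0,0.1],[0,0,0,-1.1,4.7,0,0.1],[0,0,0,-1.1,4.7,0,0.1],[0,0,0,-1.1,4.7,0,0.1],[0,0,0,-1.1,4.7,0,0.1],[0,0,0,-1.0,4.0,0,0.1]]])

```text
time: 15.6
position: [0.4864, 0.1281, 0.0875]
tool_rot: [180.0, 0.1, -169.3]
wrist_force: [0.5, -0.2, 0.2]
grip_width: 0.264
```

Emit:
step_arm(series=[[[0,0,0,-0.9,3.8,0,0.1],[0,0,0.09,0,0,0,0.1],[0,0,0.09,0,0,0,0.1],[0,0,0.09,0,0,0,0.1],[0,0,0.09,0,0,0,0.1],[0,0,0,0,0,0,0.1],[0,0,0,0,0,0,0.1],[0,0,0,0,0,0,0.1]]])

```text
time: 16.4
position: [0.4876, 0.1644, 0.0871]
tool_rot: [180.0, 0.0, 170.1]
wrist_force: [-0.4, 0.4, -1.0]
grip_width: 0.272
```

```bash
python3 snap.py w8
cat > meas.py <<'E'
from h import *
import pickle,sys
np.set_printoptions(precision=4,suppress=True)
f,i=pickle.load(open(sys.argv[1]+".pkl","rb"));s=ctrl.get_obs();print(s["position"],s["tool_rot"],s["grip_width"],s["wrist_force"])
C=R.from_euler('xyz',s["tool_rot"],degrees=True)
tl=lambda p,z:C.inv().apply(plane(i,p,z)-s["position"])*1000
z=s["position"][2]+.0239
print("gold/white: tool mm at held-board height, world at board on bench/tray")
for b in blobs(f,(12,90,90),(22,255,255),80)+blobs(f,(0,0,190),(179,40,255),80): print(b[0],b[1],tl(b[0],z)[:2],plane(i,b[0],.009)[:2])
print("yellow")
for b in blobs(f,(24,150,110),(35,255,255),150):
    q=np.array([plane(i,p,.006)[:2] for p in cv2.boxPoints(b[2])]);e=q-np.roll(q,1,0);k=np.argmax((e**2).sum(1));print(b[0],b[1],plane(i,b[0],.006)[:2],q.mean(0),np.hypot(*e.T),np.degrees(np.arctan2(e[k,1],e[k,0])))
E
python3 meas.py w8; python3 -c "
import pickle,cv2
f=pickle.load(open('w8.pkl','rb'))[0];cv2.imwrite('pics/w8.png',f[...,::-1])"
```

```text
[0.48751787 0.16441216 0.08712317]
[0.4875 0.1644 0.0871] [179.9934   0.0168 170.0635] 0.27175107564702317 [ 0.4316  0.2817 -0.5457]
gold/white: tool mm at held-board height, world at board on bench/tray
[316.4391 224.4871] 271 [ 8.4781 35.8778] [0.5299 0.2187]
[255.913  290.0529] 586 [-34.9432   1.1233] [0.5927 0.1474]
[ 88.0633 290.8987] 158 [ -35.7475 -102.7354] [ 0.5634 -0.0277]
[255.  302.5] 186 [-43.9043   0.5703] [0.6076 0.1438]
[321.7106 161.2894] 273 [45.0001 36.4907] [0.4686 0.2305]
[321.409 194.633] 643 [26.3154 37.5616] [0.5003 0.2268]
[256.5273 193.4698] 713 [26.9215  1.3325] [0.4886 0.166 ]
[255.4351 249.3118] 1703 [-7.2871  0.7812] [0.5461 0.155 ]
[ 78.058  239.4831] 207 [  -1.1695 -103.0037] [ 0.5052 -0.0179]
[318.7013 250.3896] 154 [-7.9162 38.2196] [0.5582 0.2178]
[375.5   250.534] 206 [-7.9459 71.8366] [0.5681 0.2744]
[ 78.8583 269.5708] 487 [ -20.9375 -105.9055] [ 0.5376 -0.0287]
yellow
```

View pics/w8.png

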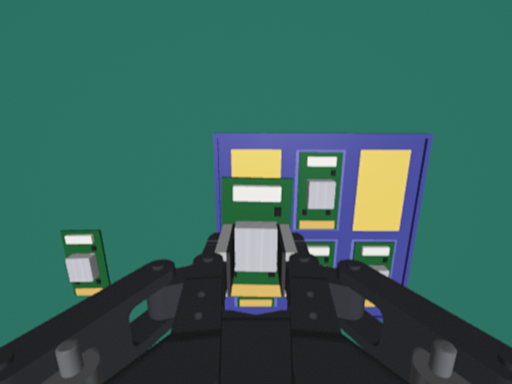

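The module hangs over slot B, whose yellow front strip spans (231..281,150). Slot A is fully visible with corners (362,150), (410,150), (404,233) and (354,230).

```bash
sed -i 's/(24,150,110),(35,255,255),150/(17,120,150),(27,255,255),300/' meas.py; python3 meas.py w8 | sed -n '/yellow/,$p'
python3 - <<'E'
from h import *
import pickle
np.set_printoptions(precision=4,suppress=True)
f,i=pickle.load(open("w8.pkl","rb"))
P=lambda *q:plane(i,q,.006)[:2]
print("A",[P(*q) for q in((362,150),(410,150),(404,233),(354,230))],"B front",P(231,150),P(281,150),P(256,150))
print("done white B-row:",plane(i,(321.7,161.3),.009)[:2])
E
```

```text
yellow
[255.7469 163.7953] 1280 [0.4609 0.17  ] [0.4608 0.1698] [0.0254 0.0434 0.0254 0.0446] -99.83155778114013
[380.3952 189.4867] 3725 [0.5059 0.2838] [0.5082 0.2843] [0.0492 0.0821 0.0452 0.083 ] -7.301418672368581
[255.4405 290.2077] 597 [0.5949 0.1465] [0.5947 0.1466] [0.0147 0.052  0.0147 0.0527] -99.82387248847539
A [array([0.4651, 0.269 ]), array([0.4726, 0.3127]), array([0.5553, 0.3049]), array([0.5435, 0.2556])] B front [0.4444 0.1497] [0.4523 0.1952] [0.4483 0.1725]
done white B-row: [0.4686 0.2305]
```

Emit:
step_arm(series=[[[0,0,0,0.13,0.09,3,0.1],[0,0,0,0,0,3,0.1],[0,0,0,0,0,2,0.1],[0,0,0,0,0,1,0.1],[0,0,0,0,0,0.6,0.1],[0,0,0,0,0,0.3,0.1],[0,0,0,0,0,0,0.1],[0,0,0,0,0,0,0.1]]])

```text
time: 17.25
position: [0.4866, 0.1658, -0.0113]
tool_rot: [180.0, 0.1, 170.0]
wrist_force: [0.3, -0.2, -0.5]
grip_width: 0.263
```

Emit:
step_arm(series=[[[0,0,0,0,0,0.1,0.1],[0,0,0,0,0,0.1,0.1],[0,0,0,0,0,0,0.1],[0,0,0,0,0,0,0.1]]])

```text
time: 17.65
position: [0.4861, 0.1657, -0.0139]
tool_rot: [180.0, 0.0, 170.0]
wrist_force: [0.3, 0.2, -0.2]
grip_width: 0.27
```

Emit:
step_arm(series=[[[0,0,0,0,0,0.1,0.1],[0,0,0,0,0,0.05,0.1],[0,0,0,0,0,0,0.1]]])

```text
time: 17.95
position: [0.4861, 0.1657, -0.015]
tool_rot: [180.0, 0.0, 170.0]
wrist_force: [-3.5, -0.3, 9.4]
grip_width: 0.265
```

Emit:
step_arm(series=[[[0,0,0,0,0,0,0.4],[0,0,0,0,0,0,0.4],[0,0,0,0,0,0,0.4],[0,0,0,0,0,-0.5,0.4],[0,0,0,0,0,-1.5,0.4],[0,0,0,0,0,-4,0.6],[0,0,0,0,0,-4,0.6],[0,0,0,0,0,-4,0.6]]])

```text
time: 18.75
position: [0.4857, 0.1652, 0.1261]
tool_rot: [-180.0, -0.0, 170.0]
wrist_force: [0.8, 0.7, 0.5]
grip_width: 0.601
```

Emit:
step_arm(series=[[[0,0,0,-2.05,-4.46,0,0.6],[0,0,0,-2.05,-4.46,0,0.6],[0,0,0,-2.05,-4.46,0,0.6],[0,0,0,-2.05,-4.46,0,0.6],[0,0,0,0,0,0,0.6],[0,0,0,0,0,0,0.6],[0,0,0,0,0,0,0.6]]])

```text
time: 19.45
position: [0.5355, -0.0232, 0.1244]
tool_rot: [180.0, -0.0, 170.0]
wrist_force: [0.2, 0.9, -0.5]
grip_width: 0.599
```

```bash
python3 snap.py w9; python3 meas.py w9
python3 - <<'E'
from h import *
import pickle
np.set_printoptions(precision=4,suppress=True)
f,i=pickle.load(open("w9.pkl","rb"))
for b in blobs(f,(0,0,100),(179,60,189),200):
    if b[1]<3000: print('can',b[0],b[1],plane(i,b[0],.015)[:2],plane(i,b[0],.021)[:2],b[2][2])
for b in blobs(f,(12,90,90),(22,255,255),80)+blobs(f,(0,0,190),(179,40,255),80): print('gw bench',b[0],plane(i,b[0],.003)[:2])
t=vision.camera_info("top");g=vision.grab_frame("top")
for b in blobs(g,(0,0,110),(179,60,210),30):
    if b[1]<150: print(' top grey',b[0],b[1],plane(t,b[0],.021)[:2])
for n,fr,w in(("w9",f,None),("top9",g,None)): cv2.imwrite(f"pics/{n}.png",fr[...,::-1])
E
```

```text
[ 0.53547646 -0.02268536  0.12439544]
[ 0.5355 -0.0227  0.1244] [179.965   -0.038  170.1031] 0.6019332357379343 [0.8437 0.264  0.5997]
gold/white: tool mm at held-board height, world at board on bench/tray
[424.7821 140.3547] 234 [56.1262 89.97  ] [0.52   0.1594]
[482.3226 139.3427] 248 [ 56.6613 120.34  ] [0.5292 0.2185]
[254.201  210.9397] 199 [16.679  -0.4241] [ 0.5658 -0.0291]
[411.6054 220.5243] 185 [10.899  89.8611] [0.6076 0.1439]
[464.43   220.9903] 207 [ 10.6198 120.2278] [0.6184 0.2027]
[35.3395 41.0329] 5441 [ 103.3092 -106.179 ] [ 0.3622 -0.2048]
[130.0489  31.5097] 777 [107.4296 -59.8847] [ 0.3698 -0.1137]
[499.0361  73.5743] 249 [ 88.8392 121.5644] [0.4672 0.2317]
[439.3047  74.8438] 256 [88.2439 91.9198] [0.4584 0.1741]
[499.2563 105.715 ] 593 [ 73.6044 125.2867] [0.498  0.2338]
[438.4752 106.7936] 625 [73.0676 94.2084] [0.4885 0.1734]
[253.0972 156.0972] 216 [47.7762 -0.9869] [ 0.5054 -0.0197]
[422.6884 165.4824] 199 [42.7145 91.0431] [0.5463 0.157 ]
[479.5578 165.5176] 199 [ 42.7031 121.9191] [0.5568 0.2168]
[253.3907 184.7773] 494 [31.9383 -0.8572] [ 0.5361 -0.0248]
[... 1562 characters left out ...]
8 165.5176] [0.5586 0.2217]
gw bench [253.3907 184.7773] [ 0.5375 -0.0251]
gw bench [422.5786 194.5115] [0.5812 0.16  ]
gw bench [479.308  194.7187] [0.5923 0.2228]
gw bench [ 66.5354 229.9528] [ 0.5534 -0.2486]
gw bench [ 26.1454 242.6564] [ 0.5605 -0.3012]
gw bench [ 70.7789 268.0947] [ 0.6016 -0.2611]
gw bench [ 46.9703 288.9376] [ 0.6242 -0.3002]
gw bench [284.3392 301.2757] [ 0.6924 -0.0129]
 top grey [146.8739 167.018 ] 111 [0.5974 0.2675]
 top grey [169.9545 170.5909] 110 [0.5867 0.2084]
 top grey [192.9722 174.0463] 108 [0.5763 0.1495]
 top grey [164.2264 205.066 ] 106 [0.4984 0.2242]
 top grey [187.0481 207.9615] 104 [0.4895 0.1661]
 top grey [301.7188 245.5938] 32 [ 0.3858 -0.1245]
```

Top camera: the placed module's can is at (0.4895, 0.1661) against slot B's (0.4885, 0.1655), within about 1 mm. The loose module is at (0.536, -0.0245), yaw about -9 degrees. Next: grasp it.

Emit:
step_arm(series=[[[0,0,-0.02,-0.08,-0.17,3.5,0.6],[0,0,0,0,0,4,0.6],[0,0,0,0,0,3,0.6],[0,0,0,0,0,2,0.6],[0,0,0,0,0,1.0,0.6],[0,0,0,0,0,0.5,0.6],[0,0,0,0,0,0.3,0.6],[0,0,0,0,0,0,0.6]]])

```text
time: 20.35
position: [0.5368, -0.0259, -0.0179]
tool_rot: [180.0, 0.1, 171.2]
wrist_force: [-0.4, 0.2, 0.4]
grip_width: 0.597
```

Emit:
step_arm(series=[[[0,0,0,0,0,0.1,0.45],[0,0,0,0,0,0.1,0.35],[0,0,0,0,0,0,0.25],[0,0,0,0,0,0,0.1],[0,0,0,0,0,0,0.1],[0,0,0,0,0,0,0.1]]])

```text
time: 20.95
position: [0.5366, -0.0261, -0.0199]
tool_rot: [180.0, 0.0, 171.1]
wrist_force: [-1.6, 1.2, 5.8]
grip_width: 0.269
```

Emit:
step_arm(series=[[[0,0,0,0,0,-1.5,0.1],[0,0,0,0,0,-3,0.1],[0,0,0,0,0,-4,0.1],[0,0,0,0,0,-2.2,0.1],[0,0,0,0.6,2.3,0,0.1],[0,0,0,1.1,4.5,0,0.1],[0,0,0,1.1,4.5,0,0.1],[0,0,0,1.1,4.5,0,0.1]]])

```text
time: 21.75
position: [0.5218, 0.1375, 0.0868]
tool_rot: [180.0, 0.0, 171.1]
wrist_force: [-0.2, -0.1, -1.3]
grip_width: 0.271
```

Emit:
step_arm(series=[[[0,0,0,1.1,4.5,0,0.1],[0,0,0,1.1,4.5,0,0.1],[0,0,0.017,0.9,3.4,0,0.1],[0,0,0,0.47,2.0,0,0.1],[0,0,0,0,0,0,0.1],[0,0,0,0,0,0,0.1],[0,0,0,0,0,0,0.1],[0,0,0,0,0,0,0.1]]])

```text
time: 22.55
position: [0.5097, 0.2822, 0.0867]
tool_rot: [-180.0, 0.0, 170.0]
wrist_force: [0.2, 0.0, -0.9]
grip_width: 0.267
```

```bash
python3 snap.py w10; python3 meas.py w10
python3 - <<'E'
import pickle,cv2
f=pickle.load(open('w10.pkl','rb'))[0];cv2.imwrite('pics/w10.png',f[...,::-1])
E
```

```text
[0.50972617 0.28246848 0.08667102]
[0.5097 0.2825 0.0867] [-179.9925    0.006   170.0396] 0.26077125493582376 [-0.1283  0.4994 -1.3599]
gold/white: tool mm at held-board height, world at board on bench/tray
[133.6185 224.1852] 270 [  8.5635 -69.566 ] [0.5207 0.1596]
[194.5 223.5] 272 [  9.0335 -34.4873] [0.5302 0.2187]
[255.458  284.5763] 583 [-31.0076   0.621 ] [0.6079 0.2659]
[255.2182 301.9727] 220 [-43.4426   0.4846] [0.6287 0.262 ]
[189.8537 159.5505] 287 [ 45.89   -34.8448] [0.4682 0.229 ]
[125.5956 160.886 ] 272 [ 45.124  -69.5992] [0.4592 0.1703]
[189.7873 193.4721] 663 [ 26.9306 -36.0728] [0.4997 0.2213]
[255.4673 186.9903] 719 [30.7005  0.5579] [0.5042 0.284 ]
[124.9317 194.5281] 659 [ 26.2718 -72.3347] [0.4901 0.1602]
[255.5166 242.7143] 1715 [-2.969   0.6244] [0.5608 0.2741]
[135.1226 249.4811] 212 [ -7.4337 -70.5581] [0.5473 0.1532]
[192.7262 249.5298] 168 [ -7.4162 -36.495 ] [0.5573 0.2105]
yellow
[129.7702 177.4706] 544 [0.4753 0.168 ] [0.4874 0.1646] [0.0835 0.045  0.0826 0.049 ] 167.58880731399393
[255.5674 159.9756] 1105 [0.4794 0.2884] [0.4796 0.2888] [0.0452 0.0206 0.0442 0.0206] -99.88774092329764
[255.5223 284.2658] 538 [0.6095 0.2656] [0.6098 0.2656] [0.0502 0.0133 0.0495 0.0133] -99.87193918540875
```

View pics/w10.png

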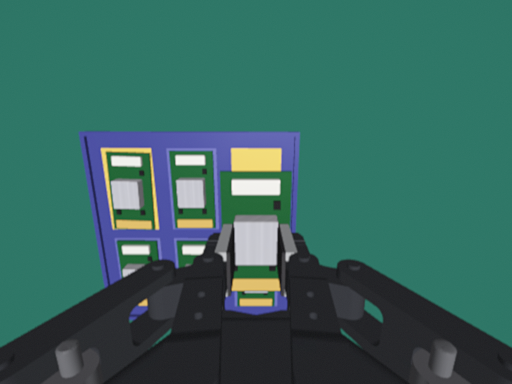

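Module 1 lies square inside slot B's yellow frame (x 103 to 158). Module 2 hangs over slot A.

Emit:
step_arm(series=[[[0,0,0,-0.08,0.12,3,0.1],[0,0,0,0,0,3,0.1],[0,0,0,0,0,2,0.1],[0,0,0,0,0,1,0.1],[0,0,0,0,0,0.5,0.1],[0,0,0,0,0,0.3,0.1],[0,0,0,0,0,0,0.1],[0,0,0,0,0,0,0.1]]])

```text
time: 23.4
position: [0.5109, 0.2851, -0.0107]
tool_rot: [179.9, 0.1, 170.1]
wrist_force: [0.5, -0.1, -0.5]
grip_width: 0.266
```

Emit:
step_arm(series=[[[0,0,0,0,0,0.1,0.1],[0,0,0,0,0,0.1,0.1],[0,0,0,0,0,0.1,0.1],[0,0,0,0,0,0,0.1]]])

```text
time: 23.8
position: [0.5105, 0.285, -0.0139]
tool_rot: [180.0, 0.0, 170.2]
wrist_force: [-2.3, -1.6, 6.1]
grip_width: 0.268
```

Emit:
step_arm(series=[[[0,0,0,0,0,0,0.4],[0,0,0,0,0,0,0.4],[0,0,0,0,0,0,0.4],[0,0,0,0,0,-0.5,0.4],[0,0,0,0,0,-1.5,0.4],[0,0,0,0,0,-4,0.4],[0,0,0,0,0,-4,0.4],[0,0,0,0,0,-4,0.4]]])

```text
time: 24.6
position: [0.5104, 0.2844, 0.1281]
tool_rot: [180.0, 0.0, 170.1]
wrist_force: [-0.5, 1.1, 0.1]
grip_width: 0.4
```

Emit:
step_arm(series=[[[0,0,0,-4,-2,-3,0.4],[0,0,0,-4,-2,-3,0.4],[0,0,0,-2,-2,0,0.4],[0,0,0,0,0,0,0.4],[0,0,0,0,0,0,0.4],[0,0,0,0,0,0,0.4]]])

```text
time: 25.2
position: [0.5925, 0.2136, 0.1813]
tool_rot: [180.0, -0.1, 170.2]
wrist_force: [-0.9, 0.8, 0.6]
grip_width: 0.398
```

```bash
python3 snap.py w11
python3 - <<'E'
from h import *
import pickle
np.set_printoptions(precision=4,suppress=True)
f,i=pickle.load(open("w11.pkl","rb"));t=vision.camera_info("top");g=vision.grab_frame("top");h=vision.grab_frame("scene")
print(ctrl.get_obs()["wrist_force"])
for b in blobs(g,(0,0,110),(179,60,210),30):
    if b[1]<150: print(' top grey',b[0],b[1],plane(t,b[0],.021)[:2])
for b in blobs(f,(12,90,90),(22,255,255),80)+blobs(f,(0,0,190),(179,40,255),80): print('gw',b[0],b[1],plane(i,b[0],.009)[:2])
cv2.imwrite("pics/fin.png",np.hstack([cv2.resize(f[:,100:440,::-1],None,fx=1.4,fy=1.4),cv2.resize(h[150:342,110:270,::-1],None,fx=2,fy=2.8)]))
E
```

```text
[0.59242625 0.21375663 0.18110879]
[-0.0468  1.1524  0.7179]
 top grey [ 6.84 67.46] 50 [0.8667 0.6277]
 top grey [137.2807 153.807 ] 57 [0.6322 0.2918]
 top grey [146.8333 167.4412] 102 [0.5963 0.2676]
 top grey [170.     170.6055] 109 [0.5867 0.2083]
 top grey [192.9333 174.    ] 105 [0.5764 0.1496]
 top grey [140.0648 201.1667] 108 [0.51   0.2857]
 top grey [164.2762 205.0667] 105 [0.4984 0.2241]
 top grey [187.0481 207.9615] 104 [0.4895 0.1661]
 top grey [290.1129 256.0968] 62 [ 0.36  -0.094]
 top grey [292.6744 259.6512] 43 [ 0.3509 -0.1002]
 top grey [224.5333 370.6111] 90 [0.0813 0.0792]
 top grey [286.5    368.6222] 90 [ 0.0812 -0.0758]
gw [201.7273 124.3506] 154 [0.5202 0.1595]
gw [250.1046 124.0392] 153 [0.5299 0.2183]
gw [300.8027 124.7551] 147 [0.5412 0.2798]
gw [205.  194.5] 150 [0.6085 0.1441]
gw [250.0604 194.5168] 149 [0.6185 0.2027]
gw [296.  194.5] 150 [0.6287 0.2624]
gw [200.2     68.6842] 190 [0.4582 0.1716]
gw [250.2426  67.9406] 202 [0.4673 0.2295]
gw [304.0539  68.9804] 204 [0.479  0.2915]
gw [199.3806  95.4009] 444 [0.4869 0.1641]
gw [250.4128  94.4174] 436 [0.4961 0.2247]
gw [304.069   95.4828] 435 [0.5081 0.2879]
gw [202. 146.] 147 [0.546  0.1541]
gw [250.3765 146.5   ] 170 [0.5569 0.2139]
gw [298.4305 146.9868] 151 [0.5677 0.2735]
gw [202.1582 170.8785] 354 [0.577  0.1473]
gw [249.9788 170.5503] 378 [0.587  0.2081]
gw [298.17   171.1416] 353 [0.5982 0.2692]
gw [103.7384 268.3992] 516 [ 0.691  -0.0219]
```

View pics/fin.png

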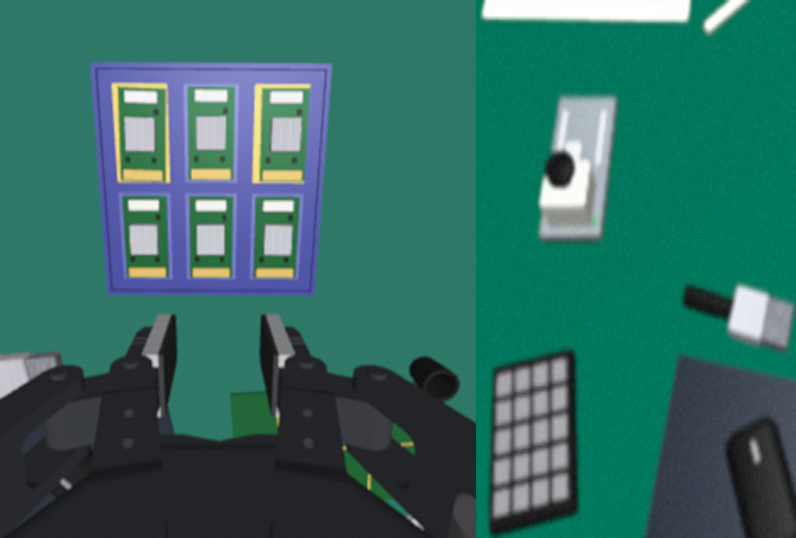

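Both modules lie flat and square inside the yellow frames (crop x 113 to 170 and 253 to 310). The four others have not moved, and the fixture is empty with its plunger up. Handing in.

```bash
python3 -c "
from bench import sign_off
print(sign_off())"
```

```text
the job is handed in; nothing more can be done
None
```

I pressed the plunger to its stop, drew the tested module out of the fixture and put both modules in the yellow places. The job is handed in, after about 25 s of the 72 s allowed. `sign_off` gave no verdict.

- **Press:** I held the plunger at its stop for about 0.8 s, at roughly 15–19 N. It then sprang back, and later pictures show it up.
- **Modules:** the tested module is in slot B and the loose one in slot A. By the top camera their centres are about 1 mm (B) and 2 mm (A) from the places' centres. By the wrist camera they sit within about 1–2 degrees of the rows.
- **Other modules:** the top camera shows all four within about 1 mm of where they started.
- **At hand-in:** the gripper was open and clear of everything.

**What disagreed:**
- **Fingertips:** pressing the head showed the shut fingertips about 26 mm behind the reported TCP, not at it. My first press down to a TCP height of 0.061 m therefore touched nothing. I took the working heights from contact forces instead.
- **Cameras:** the wrist and top cameras differed by about 1–2 mm in x.

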